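# Lean the tall framed textile sample on the viewing stand

### The arm

A 6-joint arm with a two-finger parallel gripper is mounted at the origin on the work surface. World frame = base frame: x ahead of the robot, y to its left, z up, the work surface at z = 0. Lengths are in m, angles in rad, forces in N, time in s.
With the tool pointing down it reaches from about 0.425 to 0.95 m from the base axis. Payload 3.5 kg.
Tool frame: the origin (TCP) lies between the finger pads; the fingertips stand 14 mm ahead of it and the grasp point (between the pads) lies 5 mm behind it; z points along the fingers, y is the direction in which the jaws open and shut (so a half turn about z gives the same grasp; the last joint's range is limited). The gripper opens to 85 mm and grips with 20 to 120 N. Pads are 22 mm wide; open, the fingers measure 114 mm over their backs; the gripper's body (76 mm by 85 mm) begins 54 mm behind the grasp point. The pads swing forward as they close: fully open they stand 13 mm farther back than shut.
Start: joints at [-1.329, 0.286, 1.577, -0, 1.279, -0.15], TCP at [0.258, -0.624, 0.245] pointing down, gripper open.
Joint ranges: [-2.77, 2.77], [-0.9, 2.22], [0.21, 2.48], [-1.53, 4.67], [0.24, 2.81], [-2.84, 2.84]. Speed limits (rad/s): [2.79, 2.79, 3.14, 3.14, 3.14, 3.14].

### API

Orientations are given as a unit quaternion [x, y, z, w].
In Python, from plant import ctrl gives the robot as it stands. The module is installed in compiled form; this text tells all that it offers.
- The arm moves only by the tool servo_tool, never from a script. Its argument "increments" is text: rows parted by semicolons, each of 7 numbers parted by spaces: the turn, a rotation vector about the tool's x, y, z in rad, then the shift along the tool's x, y, z in cm, then the finger opening in cm, from 0 to 8.54. In form: ax ay az dx dy dz claw; .... A call has 1 to 10 rows; each row is the pose to reach, as a shift and turn from the pose commanded when the call began, along the tool's axes at that moment; what a row does not reach only later rows make up. A row lasts 1/12 s, in which the tool goes at most 41.7 mm and 7.16 degrees, less where a joint would pass 70% of its speed; a pose out of reach is approached as far as the arm can. A call with a gripper value outside its range is refused whole. The fingers move at their own pace and stop on an object; "grip_force" is the grip in N (left out, the last holds). Time passes only in rows, so rows that repeat a pose let the fingers close. It gives the time, the measured TCP pose, the force and the opening at its end, in the units of the state.
- ctrl.get_state(): the state, without advancing time (a new reading comes with each control period).
- ctrl.read_camera(name): name is "side" or "top"; returns (picture, depth): 384x512x3 uint8, red, green, blue; 384x512 float32, m along the optical axis (not along the pixel's ray), 0 where there is no reading.
- ctrl.camera_info(name): a dict with "camera_matrix" (3x3 intrinsics, pixels), "world_to_cam" (4x4, takes a point from world to camera coordinates). Camera axes: x right, y down, z forward; pixel columns grow to the right and rows downward; lengths in m; the calibration is good to about 2 mm. A picture is of the moment at which its call begins. camera_info takes no time and is no camera call.
- ctrl.sign_off(): hands the job in, once; it reports no verdict.
The state is a dict: "time": time; "qpos": joint angles; "dq": joint speeds; "joint_efforts": joint torques, N m; "eef_pos": TCP position; "tcp_rot": TCP orientation; "contact_force": force on the tool from outside, world axes, zero at the start; "wrist_torque": the same for the moment, N m; "opening": opening from 0.0 (shut) to 1.0 (fully open).
Only numpy, scipy, OpenCV 4.12 (cv2) and the standard library are available. Lean on these libraries where they do the work, as an engineer would, in place of code of your own. Each camera call takes 0.05 s, during which the arm holds its last target.

### The job

Three framed textile samples stand in the slotted rack. Take the tallest, narrow one out and lean it, top end up and textile side facing out, against the low wall of the viewing stand, about the middle of the wall's width, with its foot on the base plate between the wall and the wooden stop strip, clearly sloping back rather than upright. Set it down without dropping it, let go, and leave the other two frames in the rack.

Things in the scene. Friction and masses are not known exactly. Their poses are not given: they have to be found in the camera images.
- tall_frame_center (a point): Centre of the tall wooden frame with a brown spotted textile: 110 mm wide (y), 200 tall (z, up), 16 thick all over (x, pointing out of the textile side; the back is plain card), about 0.28 kg. Starts upright in a slot of the rack, foot 8 mm above the table; the slots reach up to 50 mm, are 70 mm apart along x. Its top stands 80 mm or more above its neighbours'.
- square_frame_center (a point): Centre of the square frame, 120 x 120 mm, 16 mm thick, same axes and materials, standing in another slot of the same rack. To be left alone.
- wide_frame_center (a point): Centre of the wide low frame, 140 mm wide, 100 mm tall, 16 mm thick, same axes and materials, standing in another slot of the same rack. To be left alone.
- stand: Viewing stand, fixed. Origin at table height under the middle of its low white wall's front face; x points out of that face, y along the wall, z up. Wall 240 mm long, 18 thick, top 120 above the table. Base plate before it, top 8 above the table. Stop strip along y, 220 long, x = 65 to 83 mm, top at 26. With its lower back edge at x = 33, the frame leans back at about 16 degrees.

How it is judged:
On the way:
1. the tall frame is lifted clear of the rack (height (world z) of tall_frame_center above 0.17 m), for 0.1 s.
At the end, for the whole second after the job is handed in: Tall frame at rest, top up, textile side out, leaning on the wall 6 to 27 degrees from vertical, foot on the plate between wall and strip, within 30 mm of the wall's middle, parallel to it within 11 degrees; other two frames within 20 mm of their starts (angle between tall_frame_center's own z axis and vertical between 0.1 and 0.48 rad and z of tall_frame_center in the frame of stand between 0.09 and 0.118 m and x of tall_frame_center in the frame of stand between 0 and 0.04 m and y of tall_frame_center in the frame of stand between -0.03 and 0.03 m and angle between the y axis of tall_frame_center and the y axis of stand, either way round below 0.2 rad and x of stand in the frame of tall_frame_center below -0.01 m and linear speed of tall_frame below 0.02 m/s and distance of each of square_frame_center, wide_frame_center from where it was at the start of the episode below 0.02 m); the robot touches nothing.
It fails at once if the tall frame was dropped (over 0.5 m/s with the fingers off it) (contact force between the fingers and tall_frame below 0.05 N and linear speed of tall_frame above 0.5 m/s).
It fails at once if one of the other frames was moved more than 40 mm (distance of any of square_frame_center, wide_frame_center from where it was at the start of the episode above 0.04 m).
It also fails if it takes over 40 s, if anything falls off the work surface, if the arm or the gripper's body presses on something with over 40 N, if the wrist force passes 120 N, or if a joint passes its speed limit or range.

## Working session

There is one attempt and no reset: what is moved stays moved. The work goes in short steps, Python scripts to look and compute and a tool call to move; the robot and the scene stay as the last step left them, time stands still between calls to the robot, and variables do not carry over. Pictures are saved under pics/ and viewed, and the job is handed in when it is done.

Besides the shell and the picture viewer there is one more tool, called after ">>>" by a JSON object that holds its "fn" and its "kwargs", one argument or row to a line. servo_tool: Moves the arm, as the interface text tells. Its arguments: {"type":"object","properties":{"increments":{"type":"string"},"grip_force":{"type":"number"}},"required":["increments"]}

```bash
mkdir -p pics
cat > h.py <<'E'
import numpy as np,cv2
from plant import ctrl
def grab(n,tag):
    p,d=ctrl.read_camera(n); cv2.imwrite(f'pics/{tag}.png',p[:,:,::-1]); np.save(f'pics/{tag}.npy',d); return p,d
def world(n,d,u,v):
    i=ctrl.camera_info(n);K=np.array(i['camera_matrix']);T=np.linalg.inv(np.array(i['world_to_cam']))
    z=d[v,u]; c=np.array([(u-K[0,2])/K[0,0]*z,(v-K[1,2])/K[1,1]*z,z,1]); return (T@c)[:3]
E
python3 - <<'E'
from h import *
print(ctrl.get_state())
for n in('side','top'):
    grab(n,n+'0'); print(ctrl.camera_info(n))
E
```

```text
{'time': 0.0, 'qpos': array([-1.32904236e+00,  2.87170112e-01,  1.57820376e+00, -3.81524740e-05,
        1.27857854e+00, -1.50027544e-01]), 'dq': array([ 2.76822119e-03,  1.02409750e-03, -1.00104298e-03,  7.06311991e-04,
       -9.39885494e-05, -1.25799885e-03]), 'joint_efforts': array([-1.66836140e-03, -4.05985272e+01, -2.92629218e+01, -2.22213066e-04,
        5.75344136e-03,  8.64989914e-06]), 'eef_pos': array([ 0.25758815, -0.62323416,  0.24392968]), 'tcp_rot': array([ 9.80872925e-01,  1.94645605e-01, -7.23359352e-05, -1.17780154e-03]), 'contact_force': array([ 0.55136994,  0.30027049, -0.84433775]), 'wrist_torque': array([ 0.0122846 ,  0.02887217, -0.05670454]), 'opening': 1.0023310750090277}
{'camera_matrix': array([[352.6987054 ,   0.        , 250.64658806],
       [  0.        , 352.6987054 , 182.24217546],
       [  0.        ,   0.        ,   1.        ]]), 'world_to_cam': array([[-0.9779146 , -0.20885996, -0.00778112,  0.53316757],
       [-0.12039913,  0.5933776 , -0.79586875,  0.15239676],
       [ 0.17084226, -0.77735484, -0.60541918,  0.72138684],
       [ 0.        ,  0.        ,  0.        ,  1.        ]])}
{'camera_matrix': array([[384.87035964,   0.        , 256.16987738],
       [  0.        , 384.87035964, 192.56860877],
       [  0.        ,   0.        ,   1.        ]]), 'world_to_cam': array([[ 0.00458861, -0.99997846, -0.00469211, -0.00755731],
       [-0.99741425, -0.00424022, -0.0717414 ,  0.55878016],
       [ 0.07171996,  0.00500917, -0.99741223,  0.76708532],
       [ 0.        ,  0.        ,  0.        ,  1.        ]])}
```

View pics/side0.png

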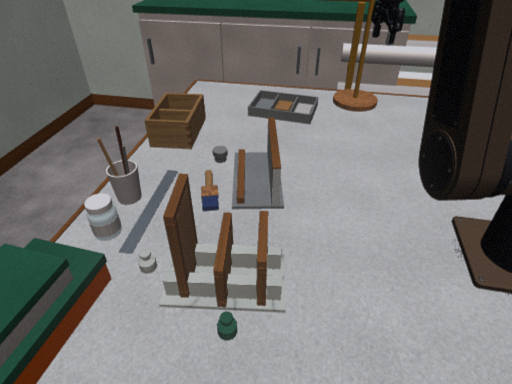

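View pics/top0.png

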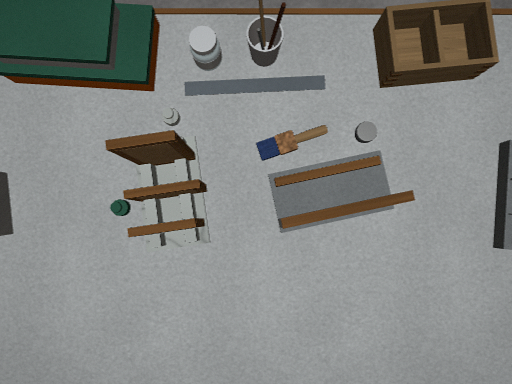

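Run:
```python
import cv2,numpy as np
t=cv2.imread('pics/top0.png');s=cv2.imread('pics/side0.png')
cv2.imwrite('pics/c1.png',cv2.resize(t[115:265,90:240],None,fx=4,fy=4,interpolation=2))
cv2.imwrite('pics/c2.png',cv2.resize(t[135:245,255:425],None,fx=4.5,fy=4.5,interpolation=2))
cv2.imwrite('pics/c3.png',cv2.resize(s[110:310,130:330],None,fx=3,fy=3,interpolation=2))
```

```text
(no output)
```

View pics/c1.png

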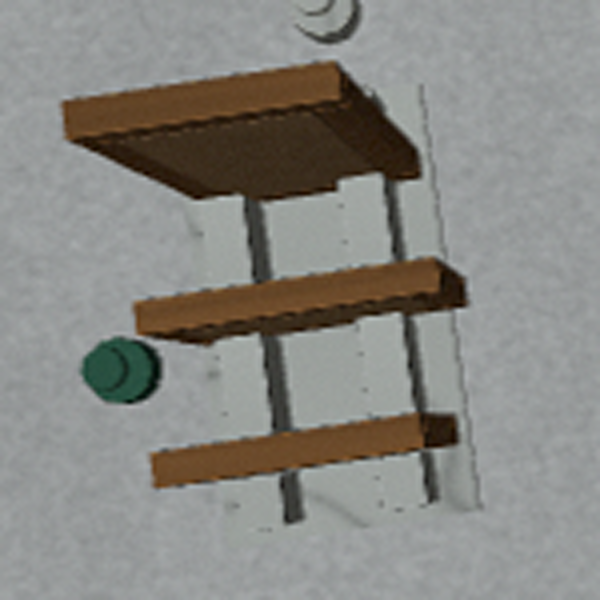

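View pics/c2.png

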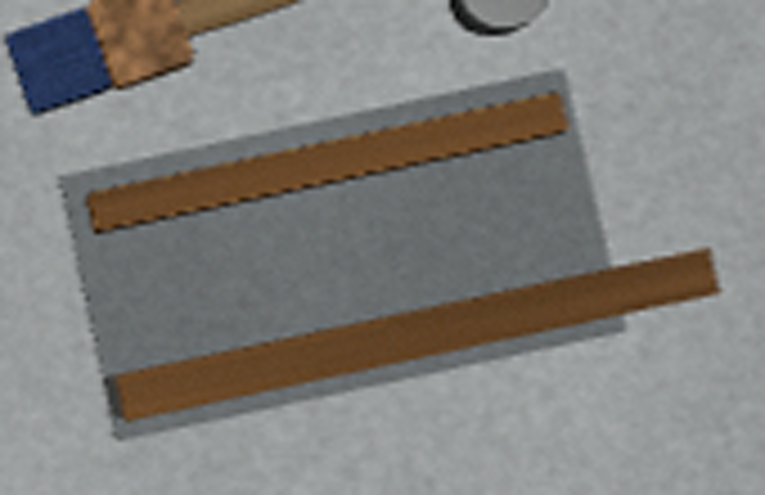

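View pics/c3.png

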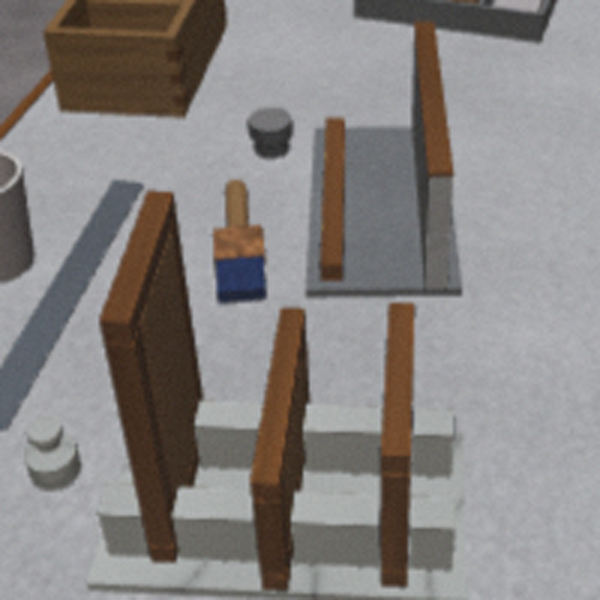

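Run:
```python
import cv2,numpy as np
t=cv2.imread('pics/top0.png');s=cv2.imread('pics/side0.png')
a=cv2.resize(np.clip(t[125:175,100:200].astype(float)*2.5,0,255).astype('uint8'),None,fx=7,fy=7,interpolation=0)
b=cv2.resize(np.clip(s[165:305,155:275].astype(float)*2.5,0,255).astype('uint8'),None,fx=4,fy=4,interpolation=0)
cv2.imwrite('pics/d1.png',a);cv2.imwrite('pics/d2.png',b)
```

```text
(no output)
```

View pics/d1.png

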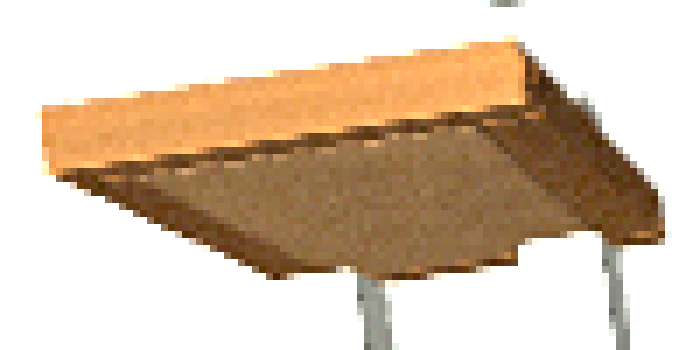

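View pics/d2.png

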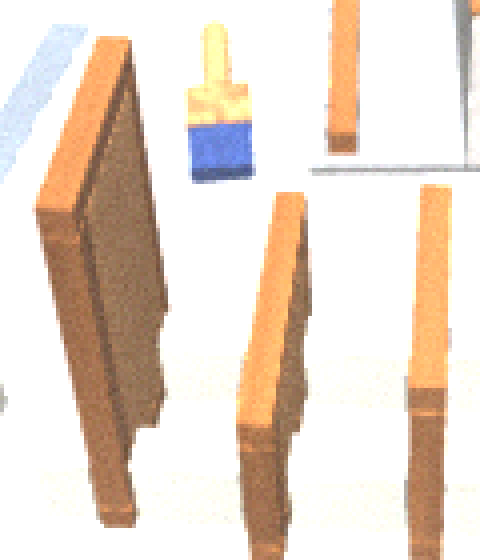

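```bash
cat >> h.py <<'E'
def cloud(n,d):
    i=ctrl.camera_info(n);K=np.array(i['camera_matrix']);T=np.linalg.inv(np.array(i['world_to_cam']))
    v,u=np.mgrid[:384,:512]
    P=np.stack([(u-K[0,2])/K[0,0]*d,(v-K[1,2])/K[1,1]*d,d,np.ones_like(d)],-1)@T.T
    P=P[...,:3].copy(); P[d==0]=np.nan; return P
def rect(P,m):
    q=P[m]; (c,(w,h),a)=cv2.minAreaRect((q[:,:2]*1000).astype(np.float32)); return np.round(c,1),np.round((w,h),1),round(a,2),len(q),np.round(np.median(q[:,2]),4)
E
python3 - <<'E'
from h import *
v,u=np.mgrid[:384,:512]
for n in('top','side'):
    P=cloud(n,np.load(f'pics/{n}0.npy')); z=P[...,2]; X=P[...,0];Y=P[...,1]
    R=(X>.3)&(X<.75)
    print(n,'table',np.nanmedian(z[R]))
    A=R&(Y>0.05)&(Y<.35);B=R&(Y<0)&(Y>-.4)&(X<.66)
    print('tall',rect(P,A&(z>.202)&(z<.215)))
    print('sq',rect(P,A&(z>.122)&(z<.135)&(X<.61)))
    print('wide',rect(P,A&(z>.102)&(z<.113)&(X<.54)))
    print('wall',rect(P,B&(z>.115)&(z<.126)))
    print('strip',rect(P,B&(z>.021)&(z<.031)))
    print('plate',rect(P,B&(z>.005)&(z<.012)))
E
```

```text
top table 0.00045160357244034
tall (array([628.4, 177.7]), array([ 16.6, 110.7]), 8.65, 742, np.float64(0.2079))
sq (array([489.5, 160.4]), array([ 16. , 119.8]), 8.81, 626, np.float64(0.1279))
wide (array([482.4, 157.4]), array([ 14.4, 117.6]), 16.34, 13, np.float64(0.1088))
wall (array([ 523.3, -168.8]), array([ 18.6, 241.1]), 12.42, 1422, np.float64(0.1204))
strip (array([ 603.9, -145. ]), array([159.4, 235. ]), 14.73, 1003, np.float64(0.0261))
plate (array([ 518.1, -150.9]), array([262.4, 279.2]), 0.33, 4671, np.float64(0.0082))
side table 0.00014565273682715096
tall (array([627.4, 180.2]), array([ 16.3, 109.4]), 8.7, 502, np.float64(0.2073))
sq (array([489. , 162.4]), array([ 15.9, 120.4]), 8.85, 500, np.float64(0.1275))
wide (array([479.3, 221. ]), array([14.6,  2.9]), 12.37, 44, np.float64(0.1069))
wall (array([ 522.6, -165.6]), array([ 18.9, 243.4]), 12.41, 409, np.float64(0.12))
strip (array([ 594.5, -143. ]), array([148.4, 238.8]), 16.4, 396, np.float64(0.0256))
plate (array([ 597.2, -146.9]), array([194.2, 244.7]), 15.4, 1756, np.float64(0.0077))
```

```bash
cat >> h.py <<'E'
from scipy.spatial.transform import Rotation as Ro
def inc(p,R):
    s=ctrl.get_state();R0=Ro.from_quat(s['tcp_rot'])
    print(s['time'],s['eef_pos'].round(4),'F',s['contact_force'].round(2),'op',round(s['opening'],3))
    print('rot',(R0.inv()*R).as_rotvec().round(4),'shift cm',(R0.inv().apply(np.array(p)-s['eef_pos'])*100).round(2))
def toolR(yaw,tilt=0): # tool y at azimuth yaw (=frame x), tool z = down, tilted back (frame top toward -x) by tilt
    c=np.array; 
    F=Ro.from_euler('z',yaw,degrees=True)*Ro.from_euler('y',-tilt,degrees=True)  # frame axes
    M=np.array([[0,1,0],[1,0,0],[0,0,-1.]])  # cols tool x=frame y, tool y=frame x, tool z=-frame z
    return F*Ro.from_matrix(M)
def tcp_for(center,yaw,tilt,d): # d: distance TCP above frame centre along frame z
    F=Ro.from_euler('z',yaw,degrees=True)*Ro.from_euler('y',-tilt,degrees=True)
    return np.array(center)+F.apply([0,0,d])
E
python3 - <<'E'
from h import *
inc([.628,.179,.30],toolR(8.68))
print(toolR(8.68).as_matrix().round(2))
E
```

```text
0.1 [ 0.2576 -0.6233  0.2441] F [ 0.32  0.52 -0.21] op 0.997
rot [-0.0016 -0.0016 -1.3305] shift cm [ 64.87 -60.02  -5.45]
[[-0.15  0.99  0.  ]
 [ 0.99  0.15  0.  ]
 [ 0.    0.   -1.  ]]
```

>>> {"fn": "servo_tool", "kwargs": {
  "increments": "0 0 0 0 0 -4 8.5; 0 0 -0.6 30 -28 -5.5 8.5; 0 0 -0.6 30 -28 -5.5 8.5; 0 0 -0.6 30 -28 -5.5 8.5; 0 0 -0.6 30 -28 -5.5 8.5; 0 0 -0.6 30 -28 -5.5 8.5; 0 0 -0.6 30 -28 -5.5 8.5; 0 0 -0.6 30 -28 -5.5 8.5; 0 0 -0.6 30 -28 -5.5 8.5; 0 0 -0.6 30 -28 -5.5 8.5"
}}

```text
time: 0.93
eef_pos: [0.4135, -0.2808, 0.2986]
tcp_rot: [0.88, 0.476, -0.0, -0.0]
contact_force: [0.7, -0.6, -0.6]
opening: 0.997
```

Run:
```python
from h import *
inc([.628,.179,.30],toolR(8.68))
```

```text
0.9333 [ 0.4135 -0.2808  0.2986] F [ 0.73 -0.59 -0.55] op 0.997
rot [-4.00e-04 -4.00e-04 -7.31e-01] shift cm [50.22 -7.23 -0.12]
```

>>> {"fn": "servo_tool", "kwargs": {
  "increments": "0 0 -0.6 40 -6 -0.1 8.5; 0 0 -0.6 40 -6 -0.1 8.5; 0 0 -0.6 40 -6 -0.1 8.5; 0 0 -0.6 40 -6 -0.1 8.5; 0 0 -0.6 40 -6 -0.1 8.5; 0 0 -0.6 40 -6 -0.1 8.5; 0 0 -0.6 40 -6 -0.1 8.5; 0 0 -0.6 40 -6 -0.1 8.5; 0 0 -0.6 40 -6 -0.1 8.5; 0 0 -0.6 40 -6 -0.1 8.5"
}}

```text
time: 1.77
eef_pos: [0.5824, 0.088, 0.2994]
tcp_rot: [0.699, 0.715, 0.0, -0.001]
contact_force: [0.7, -0.6, -0.0]
opening: 0.998
```

Run:
```python
from h import *
inc([.628,.179,.30],toolR(8.68))
```

```text
1.7667 [0.5824 0.088  0.2994] F [ 0.71 -0.63 -0.02] op 0.998
rot [-0.0006 -0.0009 -0.1285] shift cm [ 8.99  4.77 -0.05]
```

>>> {"fn": "servo_tool", "kwargs": {
  "increments": "0 0 -0.1285 9 4.77 0 8.5; 0 0 -0.1285 9 4.77 0 8.5; 0 0 -0.1285 9 4.77 0 8.5; 0 0 -0.1285 9 4.77 0 8.5; 0 0 -0.1285 9 4.77 0 8.5; 0 0 -0.1285 9 4.77 0 8.5"
}}

```text
time: 2.27
eef_pos: [0.6273, 0.1751, 0.2994]
tcp_rot: [0.652, 0.758, -0.001, -0.0]
contact_force: [0.2, 0.1, 0.0]
opening: 0.993
```

Run:
```python
from h import *
inc([.628,.179,.188],toolR(8.68))
grab('side','side1')
```

```text
2.2667 [0.6273 0.1751 0.2994] F [0.22 0.12 0.02] op 0.993
rot [-0.0014  0.0005 -0.0022] shift cm [ 0.38  0.14 11.14]
```

View pics/side1.png

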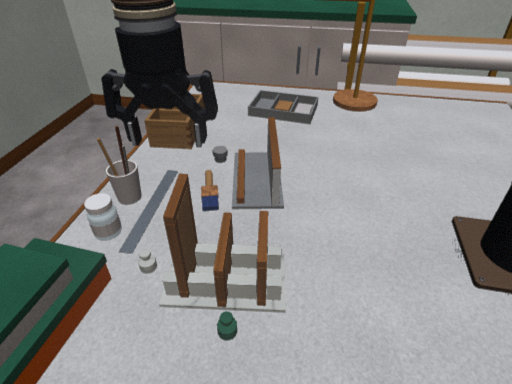

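Run:
```python
from h import *
i=ctrl.camera_info('side');K=i['camera_matrix'];T=i['world_to_cam']
for p in([.627,.175,.298],[.5846,.168,.298],[.67,.18,.298],[.628,.179,.208]):
    q=K@(T@np.array(p+[1]))[:3];print((q/q[2]).round(0))
```

```text
[169. 143.   1.]
[198. 144.   1.]
[140. 142.   1.]
[176. 193.   1.]
```

Projection agrees with the picture (fingertips around (140,142) and (198,144); frame top mid about (180,193)). Descend.

>>> {"fn": "servo_tool", "kwargs": {
  "increments": "0 0 0 0.3 0.1 3 8.5; 0 0 0 0.3 0.1 6 8.5; 0 0 0 0.3 0.1 9 8.5; 0 0 0 0.3 0.1 11 8.5; 0 0 0 0.3 0.1 11.1 8.5; 0 0 0 0.3 0.1 11.1 8.5; 0 0 0 0.3 0.1 11.1 8.5"
}}

```text
time: 2.9
eef_pos: [0.6292, 0.1781, 0.1911]
tcp_rot: [0.653, 0.758, 0.001, 0.001]
contact_force: [1.0, 0.1, 0.4]
opening: 0.997
```

Run:
```python
from h import *
inc([.628,.179,.188],toolR(8.68))
grab('side','side2')
```

```text
2.9 [0.6292 0.1781 0.1911] F [1.02 0.12 0.41] op 0.997
rot [ 0.0029  0.0001 -0.0032] shift cm [ 0.11 -0.11  0.31]
```

View pics/side2.png

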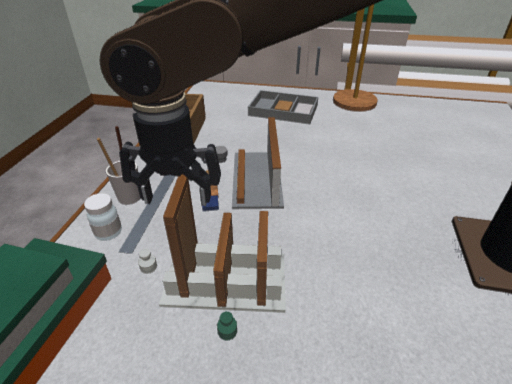

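The fingers (columns ~148 and 212, row 195) straddle the frame top (~180). Closing.

>>> {"fn": "servo_tool", "kwargs": {
  "increments": "0 0 0 0 0 0.2 5; 0 0 0 0 0 0.2 1; 0 0 0 0 0 0.2 0.5; 0 0 0 0 0 0.2 0.5; 0 0 0 0 0 0.2 0.5; 0 0 0 0 0 0.2 0.5; 0 0 0 0 0 0.2 0.5; 0 0 0 0 0 0.2 0.5; 0 0 0 0 0 0.2 0.5; 0 0 0 0 0 0.2 0.5",
  "grip_force": 60
}}

```text
time: 3.78
eef_pos: [0.6285, 0.1789, 0.1873]
tcp_rot: [0.652, 0.758, 0.0, 0.0]
contact_force: [-0.7, -0.2, 1.1]
opening: 0.178
```

>>> {"fn": "servo_tool", "kwargs": {
  "increments": "0 0 0 0 0 -1 0.5; 0 0 0 0 0 -2.5 0.5; 0 0 0 0 0 -4.5 0.5; 0 0 0 0 0 -7 0.5; 0 0 0 0 0 -10 0.5; 0 0 0 0 0 -13 0.5; 0 0 0 0 0 -15 0.5; 0 0 0 0 0 -15 0.5; 0 0 0 0 0 -15 0.5; 0 0 0 0 0 -15 0.5"
}}

```text
time: 4.62
eef_pos: [0.6273, 0.1787, 0.334]
tcp_rot: [0.652, 0.758, -0.002, -0.002]
contact_force: [0.5, -1.0, -3.7]
opening: 0.182
```

Run:
```python
from h import *
inc([.628,.179,.337],toolR(8.68))
grab('side','side3');grab('top','top3')
```

```text
4.6167 [0.6273 0.1787 0.334 ] F [ 0.52 -0.96 -3.75] op 0.182
rot [-0.0048 -0.0001 -0.0021] shift cm [ 0.02  0.07 -0.3 ]
```

View pics/side3.png

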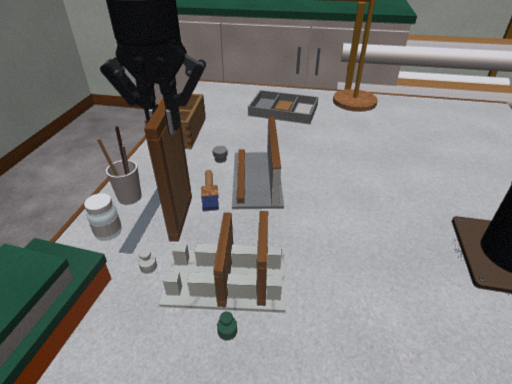

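View pics/top3.png

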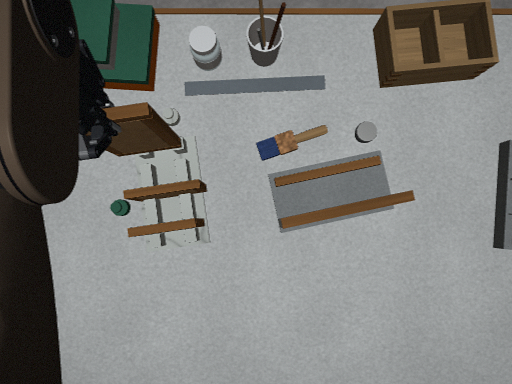

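Run:
```python
from h import *
print(ctrl.get_state()['qpos'].round(2))
inc([.60,-.13,.34],toolR(45))
```

```text
[ 0.12  0.19  1.53 -0.    1.43 -0.03]
4.7167 [0.6272 0.1787 0.3332] F [ 1.13 -0.02 -3.75] op 0.179
rot [-0.006  -0.0021 -0.6359] shift cm [-30.12  -7.29  -0.64]
```

>>> {"fn": "servo_tool", "kwargs": {
  "increments": "0 0 0 -1.5 -0.3 -0.6 0.5; 0 0 0 -4 -1 -0.6 0.5; 0 0 -0.06 -7.5 -1.8 -0.6 0.5; 0 0 -0.15 -11 -2.7 -0.6 0.5; 0 0 -0.25 -15 -3.6 -0.6 0.5; 0 0 -0.35 -19 -4.6 -0.6 0.5; 0 0 -0.45 -23 -5.5 -0.6 0.5; 0 0 -0.55 -26.5 -6.4 -0.6 0.5; 0 0 -0.62 -29 -7 -0.6 0.5; 0 0 -0.63 -30 -7.3 -0.6 0.5"
}}

```text
time: 5.55
eef_pos: [0.5995, -0.1334, 0.3415]
tcp_rot: [0.386, 0.922, -0.001, -0.001]
contact_force: [-0.3, 0.5, -2.4]
opening: 0.178
```

Run:
```python
from h import *
p,d=grab('side','side4')
s=p[100:330,150:400][:,:,::-1]
cv2.imwrite('pics/s4.png',cv2.resize(np.clip(p[40:260,170:390,::-1].astype(float)*1.6,0,255).astype('uint8'),None,fx=2.7,fy=2.7,interpolation=2))
inc([.60,-.13,.34],toolR(45))
```

```text
5.6 [ 0.5994 -0.1338  0.3415] F [-0.6  -0.99 -3.26] op 0.179
rot [-0.0036 -0.0008 -0.0097] shift cm [0.23 0.31 0.15]
```

View pics/s4.png

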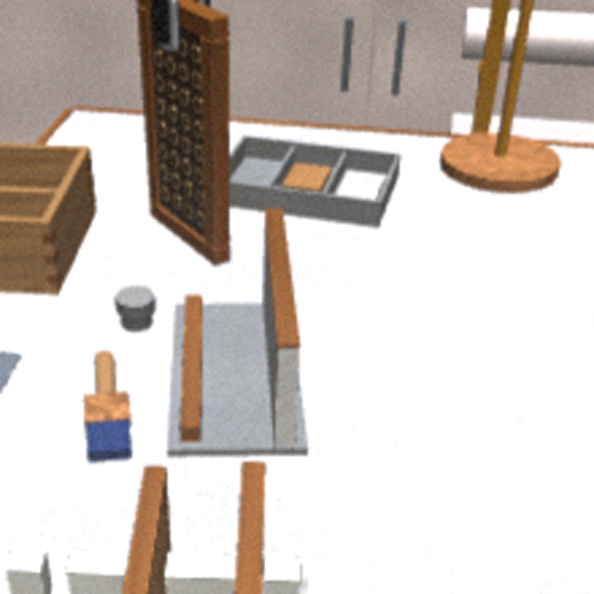

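The picture shows the patterned (spotted) textile on the +x face, so no half turn is needed. Now I turn back and tilt above the stand.

```bash
cat >> h.py <<'E'
yw=12.4; SO=np.array([.5318,-.1656,0]); SR=Ro.from_euler('z',yw,degrees=True)
def goal(dx,dz,t=16.4,d=.0793,dy=0):
    c=SO+SR.apply([.0124+dx,dy,.1062+dz]); return tcp_for(c,yw,t,d),toolR(yw,t)
E
python3 - <<'E'
from h import *
g=goal(.010,.13);print(g[0]);inc(*g)
E
```

```text
[ 0.53181008 -0.16559778  0.3122736 ]
5.6 [ 0.5994 -0.1338  0.3415] F [-0.6  -0.99 -3.26] op 0.179
rot [-0.2825 -0.0798  0.5555] shift cm [ 2.46 -7.05  2.95]
```

>>> {"fn": "servo_tool", "kwargs": {
  "increments": "-0.03 -0.01 0.06 0.2 -0.7 0.2 0.5; -0.08 -0.02 0.15 0.6 -1.8 0.7 0.5; -0.13 -0.035 0.25 1.1 -3.1 1.3 0.5; -0.18 -0.05 0.35 1.5 -4.4 1.8 0.5; -0.23 -0.065 0.45 2 -5.7 2.4 0.5; -0.27 -0.075 0.53 2.3 -6.7 2.8 0.5; -0.28 -0.08 0.555 2.45 -7.05 2.95 0.5; -0.28 -0.08 0.555 2.45 -7.05 2.95 0.5; -0.28 -0.08 0.555 2.45 -7.05 2.95 0.5"
}}

```text
time: 6.35
eef_pos: [0.5335, -0.1606, 0.3135]
tcp_rot: [0.618, 0.773, 0.112, 0.089]
contact_force: [-0.3, -0.1, -2.6]
opening: 0.181
```

Run:
```python
from h import *
inc(*goal(.010,.01)); p,d=grab('side','side5')
P=cloud('side',d);v,u=np.mgrid[:384,:512]
Q=SR.inv().apply((P-SO).reshape(-1,3)).reshape(P.shape)
m=(np.abs(Q[...,0]-.03)<.08)&(np.abs(Q[...,1])<.058)&(Q[...,2]>.128)&(Q[...,2]<.26)
q=Q[m];print(len(q))
for z in np.arange(.13,.26,.02):
    k=q[np.abs(q[:,2]-z)<.008]
    if len(k):print(z.round(2),len(k),np.percentile(k,[2,98],0).round(4).tolist())
cv2.imwrite('pics/s5.png',cv2.resize(p[20:240,170:390,::-1],None,fx=2.7,fy=2.7,interpolation=2))
```

```text
6.35 [ 0.5335 -0.1606  0.3135] F [-0.32 -0.14 -2.56] op 0.181
rot [ 0.0005 -0.0019  0.0053] shift cm [-0.46 -3.69 11.55]
400
0.15 55 [[0.0483, -0.0448, 0.1451], [0.0605, 0.0578, 0.1572]]
0.17 44 [[0.0415, -0.0473, 0.1629], [0.0552, 0.0578, 0.1778]]
0.19 52 [[0.0348, -0.0447, 0.1829], [0.048, 0.0578, 0.1974]]
0.21 52 [[0.0241, -0.0435, 0.2025], [0.0435, 0.0576, 0.2174]]
0.23 52 [[0.0263, -0.0459, 0.2235], [0.0378, 0.0579, 0.2367]]
0.25 59 [[0.0183, -0.0441, 0.2425], [0.0308, 0.0579, 0.2573]]
```

View pics/s5.png

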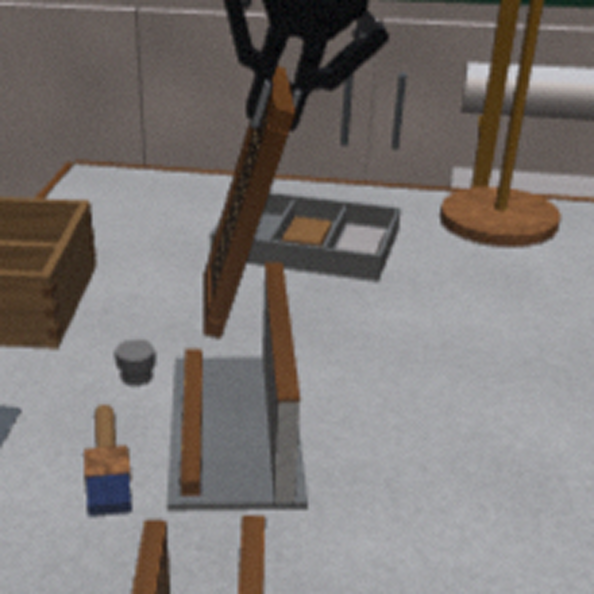

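>>> {"fn": "servo_tool", "kwargs": {
  "increments": "0 0 0 -0.4 -0.3 1 0.5; 0 0 0 -0.46 -0.8 2.5 0.5; 0 0 0 -0.46 -1.35 4.3 0.5; 0 0 0 -0.46 -1.9 6 0.5; 0 0 0 -0.46 -2.4 7.7 0.5; 0 0 0 -0.46 -2.95 9.3 0.5; 0 0 0 -0.46 -3.4 10.6 0.5; 0 0 0 -0.46 -3.65 11.4 0.5; 0 0 0 -0.46 -3.7 11.5 0.5; 0 0 0 -0.46 -3.7 11.5 0.5"
}}

```text
time: 7.23
eef_pos: [0.5318, -0.1658, 0.1921]
tcp_rot: [0.618, 0.773, 0.112, 0.089]
contact_force: [0.6, 0.8, -3.3]
opening: 0.179
```

Run:
```python
from h import *
inc(*goal(.00,.0)); p,d=grab('side','side6')
cv2.imwrite('pics/s6.png',cv2.resize(p[60:240,190:370,::-1],None,fx=3.3,fy=3.3,interpolation=2))
```

```text
7.2333 [ 0.5318 -0.1658  0.1921] F [ 0.61  0.78 -3.32] op 0.179
rot [ 0.0003 -0.0025  0.0043] shift cm [ 0.02 -1.24  0.66]
```

View pics/s6.png

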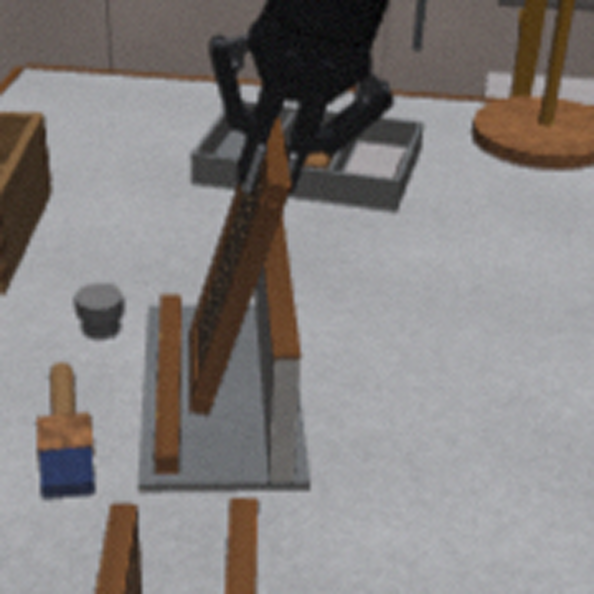

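>>> {"fn": "servo_tool", "kwargs": {
  "increments": "0 0 0 0 -0.1 0.3 0.5; 0 0 0 0 -0.2 0.6 0.5; 0 0 0 0 -0.25 0.8 0.5; 0 0 0 0 -0.5 0.75 0.5; 0 0 0 0 -0.75 0.7 0.5; 0 0 0 0 -0.95 0.65 0.5; 0 0 0 0 -1 0.6 0.5; 0 0 0 0 -1 0.6 0.5"
}}

```text
time: 7.95
eef_pos: [0.5238, -0.1678, 0.1844]
tcp_rot: [0.619, 0.772, 0.112, 0.09]
contact_force: [-0.4, -0.1, -3.4]
opening: 0.18
```

Run:
```python
from h import *
inc(*goal(.00,.0)); p,d=grab('side','side7')
cv2.imwrite('pics/s7.png',cv2.resize(p[100:230,220:330,::-1],None,fx=4.5,fy=4.5,interpolation=2))
```

```text
7.95 [ 0.5238 -0.1678  0.1844] F [-0.37 -0.07 -3.4 ] op 0.18
rot [ 0.0016 -0.0011  0.0037] shift cm [ 0.04 -0.23  0.16]
```

View pics/s7.png

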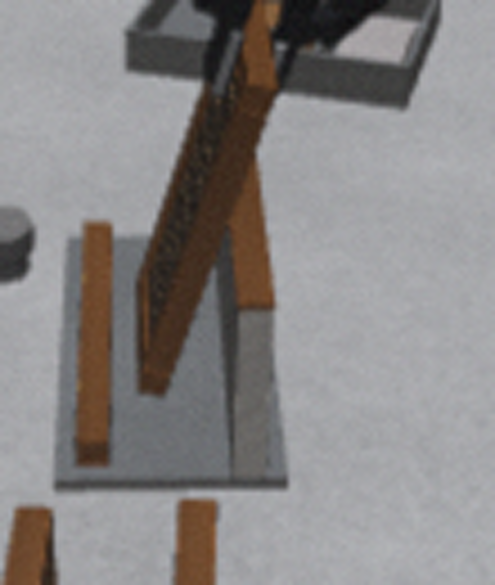

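Not in contact yet (force still just the weight). Lowering until the plate is felt.

>>> {"fn": "servo_tool", "kwargs": {
  "increments": "0 0 0 0 -0.05 0.1 0.5; 0 0 0 0 -0.08 0.2 0.5; 0 0 0 0 -0.1 0.25 0.5; 0 0 0 0 -0.1 0.25 0.5"
}}

```text
time: 8.33
eef_pos: [0.524, -0.1678, 0.1822]
tcp_rot: [0.618, 0.773, 0.112, 0.09]
contact_force: [-1.6, 0.2, 1.2]
opening: 0.174
```

>>> {"fn": "servo_tool", "kwargs": {
  "increments": "0 0 0 0 -0.1 -0.03 0.5; 0 0 0 0 -0.2 -0.05 0.5; 0 0 0 0 -0.25 -0.05 0.5; 0 0 0 0 -0.25 -0.05 0.5"
}}

```text
time: 8.67
eef_pos: [0.5219, -0.1684, 0.182]
tcp_rot: [0.619, 0.772, 0.113, 0.091]
contact_force: [1.1, -0.3, 0.9]
opening: 0.183
```

Run:
```python
from h import *
inc(*goal(.00,.0)); p,d=grab('side','side8');print(ctrl.get_state()['wrist_torque'])
```

```text
8.6667 [ 0.5219 -0.1684  0.182 ] F [ 1.12 -0.27  0.87] op 0.183
rot [ 0.0036 -0.0004  0.0035] shift cm [ 0.06  0.03 -0.02]
[ 0.13376405 -0.40532349 -0.00655553]
```

>>> {"fn": "servo_tool", "kwargs": {
  "increments": "0 0 0 0 -0.1 -0.02 0.5; 0 0 0 0 -0.15 -0.03 0.5; 0 0 0 0 -0.15 -0.03 0.5"
}}

```text
time: 8.97
eef_pos: [0.5211, -0.1686, 0.1819]
tcp_rot: [0.619, 0.772, 0.113, 0.091]
contact_force: [6.5, 1.3, -2.6]
opening: 0.181
```

Wall contact is felt (+6.5 N along x). Seat the foot a little, then open slowly.

>>> {"fn": "servo_tool", "kwargs": {
  "increments": "0 0 0 0 0 0.08 0.5; 0 0 0 0 0 0.12 0.5; 0 0 0 0 0 0.12 0.5"
}}

```text
time: 9.22
eef_pos: [0.5213, -0.1687, 0.1818]
tcp_rot: [0.619, 0.772, 0.113, 0.091]
contact_force: [1.9, 2.4, 5.3]
opening: 0.179
```

>>> {"fn": "servo_tool", "kwargs": {
  "increments": "0 0 0 0 0 0 1.6; 0 0 0 0 0 0 1.9; 0 0 0 0 0 0 2.2; 0 0 0 0 0 0 2.6; 0 0 0 0 0 0 3; 0 0 0 0 0 0 3.5; 0 0 0 0 0 0 4; 0 0 0 0 0 0 4.5; 0 0 0 0 0 0 4.5"
}}

```text
time: 9.97
eef_pos: [0.52, -0.1685, 0.1798]
tcp_rot: [0.619, 0.773, 0.112, 0.089]
contact_force: [-0.3, -0.9, 0.5]
opening: 0.523
```

Run:
```python
from h import *
inc(*goal(.00,.0)); p,d=grab('side','side9')
cv2.imwrite('pics/s9.png',cv2.resize(p[80:230,210:340,::-1],None,fx=4,fy=4,interpolation=2))
```

```text
9.9667 [ 0.52   -0.1685  0.1798] F [-0.29 -0.86  0.46] op 0.523
rot [ 0.0008 -0.0017  0.004 ] shift cm [ 0.03  0.28 -0.18]
```

View pics/s9.png

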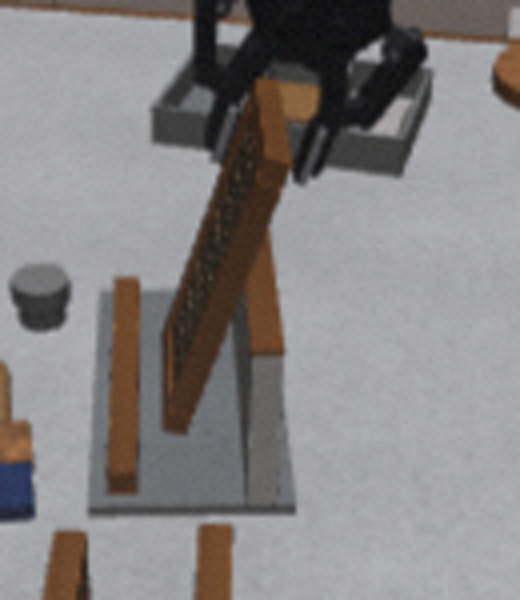

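The frame leans on the wall, foot at about (175,425) in the crop between strip and wall; both fingers are clear of it. Retreating along the tool axis.

>>> {"fn": "servo_tool", "kwargs": {
  "increments": "0 0 0 0 0 -0.5 4.5; 0 0 0 0 0 -1.5 4.5; 0 0 0 0 0 -3 4.5; 0 0 0 0 0 -5 4.5; 0 0 0 0 0 -8 4.5; 0 0 0 0 0 -11 4.5; 0 0 0 0 0 -14 4.5; 0 0 0 0 0 -15 4.5; 0 0 0 0 0 -15 4.5"
}}

```text
time: 10.77
eef_pos: [0.4793, -0.1789, 0.3288]
tcp_rot: [0.618, 0.772, 0.112, 0.094]
contact_force: [0.8, -0.2, -0.4]
opening: 0.527
```

Run:
```python
from h import *
for n in('side','top'):
    p,d=grab(n,n+'10');P=cloud(n,d)
    X,Y=P[...,0],P[...,1];z=P[...,2]
    Q=SR.inv().apply((P-SO).reshape(-1,3)).reshape(P.shape)
    m=(np.abs(Q[...,0]-.02)<.06)&(np.abs(Q[...,1])<.08)&(Q[...,2]>.128)&(Q[...,2]<.215)
    q=Q[m]
    for a in np.arange(.13,.215,.015):
        k=q[np.abs(q[:,2]-a)<.005]
        if len(k):print(n,a.round(3),len(k),np.percentile(k[:,:2],[2,98],0).round(4).tolist())
    A=(Y>0.05)&(Y<.35)
    print('sq',rect(P,A&(z>.122)&(z<.135)&(X<.61)))
    print(np.nanmax(q[:,2]),ctrl.get_state()['contact_force'].round(1))
```

```text
side 0.13 45 [[-0.0024, -0.0439], [0.0136, 0.0561]]
side 0.145 62 [[-0.0067, -0.0504], [0.01, 0.0558]]
side 0.16 66 [[-0.0109, -0.049], [0.0051, 0.0553]]
side 0.175 73 [[-0.016, -0.0521], [0.0007, 0.0563]]
side 0.19 60 [[-0.021, -0.0474], [-0.0036, 0.0557]]
side 0.205 106 [[-0.0196, -0.052], [-0.0081, 0.0543]]
sq (array([489. , 162.3]), array([ 16. , 120.2]), 8.78, 501, np.float64(0.1274))
0.2045592513381081 [ 0.1  0.  -1. ]
top 0.13 74 [[0.0011, -0.0533], [0.0143, 0.0528]]
top 0.145 125 [[-0.001, -0.0543], [0.0104, 0.0528]]
top 0.16 141 [[-0.0056, -0.053], [0.0056, 0.053]]
top 0.175 151 [[-0.0108, -0.0526], [0.0012, 0.0529]]
top 0.19 103 [[-0.0176, -0.0555], [-0.0036, 0.053]]
top 0.205 580 [[-0.0226, -0.0535], [-0.0082, 0.0511]]
sq (array([489.5, 160.5]), array([ 16. , 119.8]), 8.83, 624, np.float64(0.1279))
0.20618721689337072 [ 0.3 -0.2 -1.1]
```

View pics/side10.png

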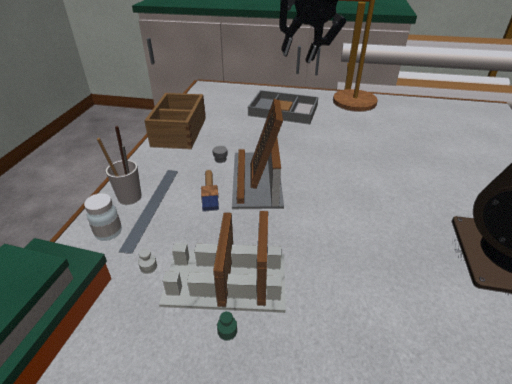

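View pics/top10.png

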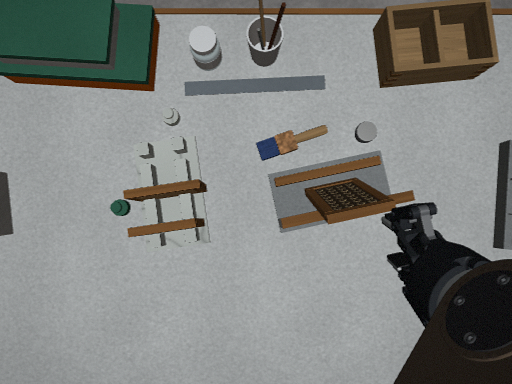

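Run:
```python
from h import *
ctrl.sign_off()
```

```text
the job is handed in; nothing more can be done
```

I took the tall frame out of the rack and leaned it against the viewing stand's wall, textile side out. I handed the job in at about 10.9 s.

- **Placing:** I gripped the frame at its top edge, lifted it clear of the rack, and checked in a picture that the textile is on its outward (+x) face. I lowered it tilted and felt the foot meet the plate and the back meet the wall, with forces of a few newtons. I then opened slowly and backed off along the tool axis.
- **Last checks on the frame:** Depth from both cameras shows it leaning about 16–17° back on the wall. It is centred within about 3 mm and nearly parallel to the wall, and its top is about 0.205 m high. The pictures show the foot between the wall and the strip.
- **Other frames:** The square frame is unmoved within measurement noise. I checked the wide frame only by eye: it stands at the same pixels as before.
- **Robot:** It is well clear, and the force reading of about 1 N is noise. I found no disagreement in any check, but I did not measure the frame's speed at rest directly.

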